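Make up the vaccination-room stock pile

ROBOT

A 6-joint arm with a two-finger parallel gripper is mounted at the origin on the work surface. World frame = base frame: x ahead of the robot, y to its left, z up, the work surface at z = 0. Lengths are in m, angles in degrees, forces in N, time in s.
With the tool pointing down it reaches from about 0.4 to 0.825 m from the base axis. Payload 7 kg.
Tool frame: the origin (TCP) lies midway between the tips of the shut fingers; the grasp point (between the pads) lies 19 mm behind it (ctrl.grip_point_offset is the distance from the TCP to the grasp point, in m); x points along the fingers, y is the direction in which the jaws open and shut, and the axes are right-handed (so a half turn about x gives the same grasp; the last joint's range is limited). The gripper opens to 88 mm and grips with 3 to 60 N. Pads are 19 mm wide; open, the fingers measure 130 mm over their backs; the gripper's body (78 mm by 193 mm) begins 47 mm behind the grasp point.
Start: joints at [-60.728, 20.546, 0.682, 0, -70.136, -16.507], TCP at [0.149, -0.658, 0.227] pointing down, gripper open.
Joint ranges: [-176.03, 176.03], [-82.01, 121.73], [-58.28, 71.71], [-173.87, 95.51], [-174.79, -0.11], [-173.66, 173.66]. Speed limits (degrees/s): [136.94, 136.94, 172.46, 180, 180, 180].

INTERFACE

Orientations are given as [roll, pitch, yaw] about the fixed x, y, z axes, in that order (R = Rz(yaw) Ry(pitch) Rx(roll)).
In Python, from plant import ctrl gives the robot as it stands.
- The arm moves only by the tool drive_tool, never from a script. Its argument "plan" is a list of rows, each a list of 3 entries, a list of its own where there are three numbers: the shift along the tool's x, y, z in m, then the turn, a rotation vector about the tool's x, y, z in degrees, then the opening, from 0 (shut) to 1 (fully open). In form: [[[dx, dy, dz], [wx, wy, wz], grip], ...]. A call has 1 to 20 rows; each row is the pose to reach, as a shift and turn from the pose measured when the call began, along the tool's axes at that moment; what a row does not reach only later rows make up. A row lasts 1/12 s, in which the tool goes at most 41.7 mm and 7.16 degrees, less where a joint would pass 70% of its speed; a pose out of reach is approached as far as the arm can. A call with a gripper value outside its range is refused whole. The fingers move at their own pace and stop on an object; the grip force is fixed at half the most. Time passes only in rows, so rows that repeat a pose let the fingers close. It gives the time, the measured TCP pose, the force and the opening at its end, in the units of the state.
- ctrl.get_obs(): the state, without advancing time (a new reading comes with each control period).
- ctrl.snapshot(name): name is "scene" or "top"; returns the picture (384x512x3 uint8, blue, green, red); there is no depth.
- ctrl.get_calibration(name): a dict with "fx", "fy", "cx", "cy" (pixels), "R" (3x3) and "t" (3): a world point X has camera coordinates R X + t. Camera axes: x right, y down, z forward; pixel columns grow to the right and rows downward; lengths in m; the calibration is good to about 2 mm. A picture is of the moment at which its call begins. get_calibration takes no time and is no camera call.
- ctrl.close_job(): hands the job in, once; it reports no verdict.
Trained networks look in the newest picture that a camera, given by its name, has taken for a name from the list of things; names that differ only in an ending like _2 or _b are one class to them, and where a whole thing is asked for, a point or a joint stands for the part that bears it (a point fixed in the world has none). Each returns a list of dicts, best first, with "confidence" (0 to 1); they miss things now and then, are a little off and sometimes report something else, mostly with a low value. They report only what shows in the picture. A call takes as long as a camera call. They do not tell look-alikes from the thing itself.
- ctrl.cut_out(camera, name): "pixels" (384x512 bool, what is visible of it) and "pixel" ([column, row] in pixels, amid what is visible of it).
- ctrl.landmark_of(camera, name): "pixel" ([column, row] in pixels: a listed point, or the origin of a listed thing).
The state is a dict: "clock": time; "joint_pos": joint angles; "qvel": joint speeds; "tau": joint torques, N m; "tool_pos": TCP position; "orientation": TCP orientation; "force": force on the tool from outside, world axes, zero at the start; "moment": the same for the moment, N m; "opening": finger opening in m.
Only numpy, scipy, OpenCV 4.12 (cv2) and the standard library are available. Lean on these libraries where they do the work, as an engineer would, in place of code of your own. Each camera call takes 0.05 s, during which the arm holds its last target. There are 200 camera calls.

TASK

Build a neat pile in the middle of the blue tray, lengthwise along the tray: the white carton with the navy band at the bottom, the green carton with the white band squarely on top of it, and the white tub with the orange cap standing centred on top of that. Stand the small red sharps pot upright in the middle of the yellow tray. Leave the swab jar and the gel bottle where they are.

Things in the scene. Friction and masses are not known exactly. Their poses are not given: they have to be found in the camera images.
- pad_carton_center (a point): Centre (half-way up) of the white carton with a navy band: 100 mm long (its x), 54 wide (y), 44 high (z, up), about 0.16 kg, flat faces. At the start its +y long side is 1 mm from the green carton: no finger room there. It slides easily, and can be pushed along its x past the green one; its +x end already sticks out 5 to 25 mm beyond the green one's.
- plaster_carton_center (a point): Centre (half-way up) of the green carton with a white band round its middle: 100 mm long (its x axis), 50 mm wide (y), 40 mm high (z, up), 0.09 to 0.17 kg, rigid, plain flat faces. At the start it lies flat beside the white carton, parallel to it, with its -y long side 1 mm from it.
- strip_tub_center (a point): Centre (half-way up) of the upright white round tub with the orange cap: 46 mm high (z, up); body 44 mm across over the lower 32 mm, cap 48 mm across over the top 14 mm; flat top and bottom, about 0.06 kg. Stands on the counter at the start.
- sharps_pot_center (a point): Centre (half-way up) of the upright red round sharps pot with an orange belt and dark red lid: 60 mm high (z, up), 52 mm across (lid 53 mm, top 12 mm), about 0.09 kg. Stands on the counter at the start.
- blue_tray_floor (a point): Point at the centre of the inner floor of the shallow, fixed blue plastic tray: outside 160 mm (its x axis, the long side) by 120 mm (y), floor 4 mm thick (this point is 4 mm above the counter), rim walls 4 mm thick rising 4 mm above the inner floor. z is up. It is empty at the start. The pile is built here.
- yellow_tray_floor (a point): Point at the centre of the inner floor of the shallow, fixed yellow plastic tray: outside 160 mm (its x axis, the long side) by 120 mm (y), floor 4 mm thick (this point is 4 mm above the counter), rim walls 4 mm thick rising 4 mm above the inner floor. z is up. It is empty at the start. The sharps pot goes here.
- swab_jar_center (a point): Bystander: glass jar of swabs with a steel lid, 57 mm across, 100 mm high with its knob; this point lies on its axis 44 mm above the counter. Loose; leave it alone.
- gel_bottle_center (a point): Bystander: pump bottle of hand gel with a light blue label and white pump, 54 mm across, 115 mm high; this point lies on its axis 57.5 mm above the counter. Loose; leave it alone.
Not all that is in view belongs to the job. Of the things that look like the part that bears blue_tray_floor, take the one that is farthest to the robot's left at the start. Leave any pink look-alike of the part that bears pad_carton_center alone.

How it is judged (in metres and radians):
At the end, for the whole second after the job is handed in: Navy-banded carton flat on the blue tray, within 15 mm of its centre and 0.2 rad of its length; green carton flat on it (12 mm, 0.2 rad); white tub upright on that (12 mm); red pot upright on the yellow tray (20 mm of centre). Heights within 5 mm, tilts under 0.1 rad, all released and at rest (horizontal distance between pad_carton_center and blue_tray_floor below 0.015 m and angle between the x axis of pad_carton_center and the x axis of blue_tray_floor, either way round below 0.2 rad and z of pad_carton_center in the frame of blue_tray_floor between 0.017 and 0.027 m and horizontal distance between plaster_carton_center and pad_carton_center below 0.012 m and angle between the x axis of plaster_carton_center and the x axis of pad_carton_center, either way round below 0.2 rad and z of plaster_carton_center in the frame of pad_carton_center between 0.037 and 0.047 m and horizontal distance between strip_tub_center and plaster_carton_center below 0.012 m and z of strip_tub_center in the frame of plaster_carton_center between 0.038 and 0.048 m and horizontal distance between sharps_pot_center and yellow_tray_floor below 0.02 m and z of sharps_pot_center in the frame of yellow_tray_floor between 0.025 and 0.035 m and angle between each of pad_carton_center, plaster_carton_center, strip_tub_center, sharps_pot_center's own z axis and vertical below 0.1 rad and linear speed of each of pad_carton, plaster_carton, strip_tub, sharps_pot below 0.02 m/s); the robot touches nothing.
It fails at once if the swab jar is pushed more than 30 mm from its place or tipped over (distance of swab_jar_center from where it was at the start of the episode above 0.03 m or angle between swab_jar_center's own z axis and vertical above 0.5 rad).
It fails at once if the gel bottle is pushed more than 30 mm from its place or tipped over (distance of gel_bottle_center from where it was at the start of the episode above 0.03 m or angle between gel_bottle_center's own z axis and vertical above 0.5 rad).
It also fails if it takes over 128 s, if anything falls off the work surface, if the arm or the gripper's body presses on something with over 40 N, if the wrist force passes 120 N, or if a joint passes its speed limit or range.

## Working session

There is one attempt and no reset: what is moved stays moved. The work goes in short steps, Python scripts to look and compute and a tool call to move; the robot and the scene stay as the last step left them, time stands still between calls to the robot, and variables do not carry over. Pictures are saved under pics/ and viewed, about 12 in all and at most 16, crops included, and the job is handed in when it is done.

Besides the shell and the picture viewer there is one more tool, called as a command line: name --argument value ..., lists and objects as JSON in quotes. drive_tool: Moves the arm, as the interface text tells. Its arguments: {"type":"object","properties":{"plan":{"type":"array","items":{"type":"array"}}},"required":["plan"]}

```bash
mkdir -p pics; ls
python3 - <<'E'
from plant import ctrl
import cv2,numpy as np
print({k:np.round(v,3) if not isinstance(v,dict) else v for k,v in ctrl.get_obs().items()})
for c in("scene","top"):
    im=ctrl.snapshot(c); cv2.imwrite(f"pics/{c}0.png",im)
    k=ctrl.get_calibration(c); print(c,k)
    for n in ["pad_carton_center","plaster_carton_center","strip_tub_center","sharps_pot_center","blue_tray_floor","yellow_tray_floor","swab_jar_center","gel_bottle_center"]:
        print(n,[(np.round(d["pixel"]).astype(int).tolist(),round(d["confidence"],2)) for d in ctrl.landmark_of(c,n)])
E
```

```text
pics
{'clock': np.float64(0.0), 'joint_pos': array([-6.0728e+01,  2.0591e+01,  6.3300e-01, -2.0000e-02, -7.0135e+01,
       -1.6509e+01]), 'qvel': array([ 0.007, -0.017,  0.051,  0.042, -0.046,  0.067]), 'tau': array([-2.0000e-03, -5.8272e+01,  2.9305e+01,  6.9970e+00,  7.0000e-03,
       -0.0000e+00]), 'tool_pos': array([ 0.149, -0.658,  0.226]), 'orientation': array([ 95.267,  89.905, 108.024]), 'force': array([ 0.243, -0.581, -0.286]), 'moment': array([ 0.072, -0.007, -0.053]), 'opening': np.float64(0.088)}
scene {'fx': 369.8480628993195, 'fy': 369.8480628993195, 'cx': 252.56388691808954, 'cy': 184.32258373777594, 'R': array([[ 2.88543719e-01,  9.57466550e-01,  5.72300828e-04],
       [ 5.93076353e-01, -1.78261169e-01, -7.85164565e-01],
       [-7.51666789e-01,  2.26893722e-01, -6.19286911e-01]]), 't': array([-0.14824303, -0.20467058,  1.50335245])}
pad_carton_center [([413, 187], 0.74), ([340, 156], 0.7)]
plaster_carton_center [([369, 181], 0.72)]
strip_tub_center [([205, 250], 0.82)]
sharps_pot_center [([297, 188], 0.89)]
blue_tray_floor [([245, 215], 0.87), ([83, 203], 0.75), ([153, 179], 0.56)]
yellow_tray_floor [([130, 244], 0.91)]
swab_jar_center [([188, 201], 0.8)]
gel_bottle_center [([328, 216], 0.78)]
top {'fx': 442.3530440000418, 'fy': 442.3530440000418, 'cx': 259.20094935982576, 'cy': 195.68643494620568, 'R': array([[ 0.01789417, -0.99981909,  0.00644817],
       [-0.98533772, -0.0187287 , -0.16958421],
       [ 0.1696743 , -0.00331905, -0.98549461]]), 't': array([0.01392078, 0.44318526, 1.41390805])}
pad_carton_center [([112, 162], 0.97), ([161, 180], 0.93), ([150, 232], 0.6), ([270, 179], 0.47)]
plaster_carton_center [([142, 185], 0.83)]
strip_tub_center [([317, 142], 0.75)]
sharps_pot_center [([216, 192], 0.76)]
blue_tray_floor [([266, 178], 0.6), ([419, 243], 0.56)]
yellow_tray_floor [([371, 177], 0.94)]
swab_jar_center [([326, 195], 0.61), ([371, 179], 0.52)]
gel_bottle_center [([210, 138], 0.68)]
```

View pics/scene0.png

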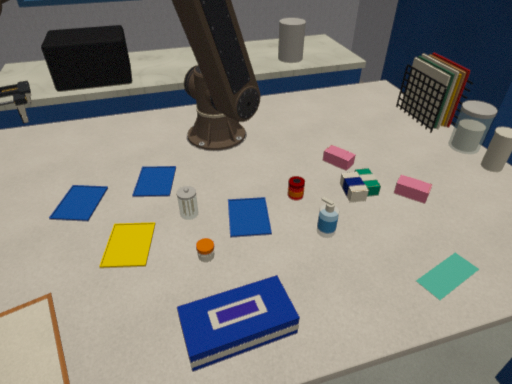

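View pics/top0.png

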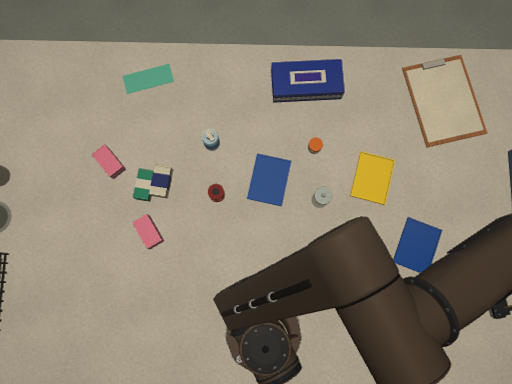

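Choice list, scene/top pixels:
- **Blue trays:** (248,216)/(269,180), (155,181)/hidden by the arm, and (80,203)/(418,244). The first is farthest left (+y).
- **Pad carton look-alikes:** pink ones at (340,157)/(148,231) and (413,188)/(108,161). The real one, white with a navy band, is at (354,186)/(160,180).

Next I'll take the close crop and the silhouette fits.

```bash
cat > h.py <<'E'
from plant import ctrl
import cv2,numpy as np
from scipy.optimize import minimize
CAL={c:ctrl.get_calibration(c) for c in("scene","top")}
def proj(c,P):
    k=CAL[c];q=np.atleast_2d(P)@np.array(k["R"]).T+k["t"]
    return np.c_[k["fx"]*q[:,0]/q[:,2]+k["cx"],k["fy"]*q[:,1]/q[:,2]+k["cy"]]
def back(c,px,z):
    k=CAL[c];R=np.array(k["R"]);d=R.T@np.array([(px[0]-k["cx"])/k["fx"],(px[1]-k["cy"])/k["fy"],1]);o=-R.T@k["t"]
    return o+d*(z-o[2])/d[2]
def box(l,w,h):return np.array([[x,y,z] for x in(-l/2,l/2) for y in(-w/2,w/2) for z in(-h/2,h/2)])
def cyl(*rz):
    a=np.linspace(0,2*np.pi,40);return np.vstack([np.c_[r*np.cos(a),r*np.sin(a),0*a+z] for r,z in rz])
M={"pad_carton_center":box(.1,.054,.044),"plaster_carton_center":box(.1,.05,.04),
"strip_tub_center":cyl((.022,-.023),(.022,.009),(.024,.009),(.024,.023)),
"sharps_pot_center":cyl((.026,-.03),(.026,.018),(.0265,.018),(.0265,.03)),
"tray":box(.16,.12,.008)}
def place(m,x,y,z,yaw):
    c,s=np.cos(yaw),np.sin(yaw);return m@np.array([[c,s,0],[-s,c,0],[0,0,1]])+[x,y,z]
S=8
def ras(c,P,bb):
    x0,y0,x1,y1=bb;h=cv2.convexHull(((proj(c,P)-[x0-.5,y0-.5])*S*16).astype(np.int32).reshape(-1,1,2))
    m=np.zeros(((y1-y0)*S,(x1-x0)*S),np.float32);cv2.fillConvexPoly(m,h,1,shift=4)
    return cv2.resize(m,(x1-x0,y1-y0),interpolation=cv2.INTER_AREA)
def bbox(m,pad=12):
    ys,xs=np.where(m);return max(xs.min()-pad,0),max(ys.min()-pad,0),min(xs.max()+pad,512),min(ys.max()+pad,384)
def fit(models,masks,p0,fn,step):
    """fn(p)-> list of point sets whose union is the silhouette"""
    bbs={c:bbox(m) for c,m in masks.items()}
    def cost(p):
        e=0
        for c,m in masks.items():
            b=bbs[c];r=np.max([ras(c,P,b) for P in fn(p)],0)
            e+=np.abs(r-m[b[1]:b[3],b[0]:b[2]]).sum()
        return e
    sim=np.vstack([p0]+[np.array(p0)+np.eye(len(p0))[i]*step[i] for i in range(len(p0))])
    r=minimize(cost,p0,method="Nelder-Mead",options=dict(initial_simplex=sim,xatol=1e-4,fatol=.05,maxiter=500))
    return r.x,r.fun
def cut(c,name,near):
    L=[d for d in ctrl.cut_out(c,name) if np.hypot(*(np.array(d["pixel"])-near))<25]
    return L[0]["pixels"].astype(np.float32) if L else None
E
python3 - <<'E'
from h import *
ims={c:ctrl.snapshot(c) for c in CAL}
T={"blue_tray_floor":((248,216),(269,180)),"yellow_tray_floor":((130,244),(371,177)),"strip_tub_center":((205,250),(317,144)),"sharps_pot_center":((297,188),(216,192)),"pad_carton_center":((354,186),(160,180)),"plaster_carton_center":((369,181),(142,185)),"swab_jar_center":((188,201),(323,195)),"gel_bottle_center":((328,216),(210,138))}
ov={c:cv2.resize(i,None,fx=4,fy=4,interpolation=cv2.INTER_CUBIC) for c,i in ims.items()}
Z={"strip_tub_center":.023,"sharps_pot_center":.03,"blue_tray_floor":.004,"yellow_tray_floor":.004,"swab_jar_center":.044,"gel_bottle_center":.0575}
mk={}
for n,(s,t) in T.items():
    mk[n]={c:m for c,p in(("scene",s),("top",t)) if (m:=cut(c,n,p)) is not None}
    print(n,{c:int(m.sum()) for c,m in mk[n].items()})
    if n in("swab_jar_center","gel_bottle_center"):
        print([np.round(back(c,d["pixel"],Z[n]),3)[:2] for c,p in(("scene",s),("top",t)) for d in ctrl.landmark_of(c,n) if np.hypot(*(np.array(d["pixel"])-p))<20]);continue
    if "carton" in n: continue
    x,y,_=back("top",t,Z[n]); m=M["tray" if "tray" in n else n]
    for cs in (("scene","top"),("scene",),("top",)):
      ks={c:mk[n][c] for c in cs if c in mk[n]}
      if not ks: continue
      if "tray" in n:
        best=min((fit(m,ks,[x,y,a],lambda p:[place(m,p[0],p[1],.004,p[2])],[.01,.01,.3]) for a in(-.2,.3,1.3,1.9)),key=lambda r:r[1])
      else: best=fit(m,ks,[x,y],lambda p:[place(m,p[0],p[1],Z[n],0)],[.01,.01])
      print("  ",list(ks),np.round(best[0],4),round(best[1],1))
W={c:np.maximum(mk["pad_carton_center"].get(c,0),mk["plaster_carton_center"].get(c,0)) for c in CAL if c in mk["pad_carton_center"] and c in mk["plaster_carton_center"]}
x,y,_=back("top",(160,180),.044)
A,B=M["pad_carton_center"],M["plaster_carton_center"]
def pair(p):
    x,y,a,o=p;c,s=np.cos(a),np.sin(a);d=.053
    return [place(A,x,y,.022,a),place(B,x-o*c-d*s,y-o*s+d*c,.02,a)]
for cs in (("scene","top"),("scene",),("top",)):
  ks={c:W[c] for c in cs if c in W}
  r=min((fit(0,ks,[x,y,a,.015],pair,[.01,.01,.3,.01]) for a in(0,.4,-.4,3.14,2.7,3.5)),key=lambda r:r[1]);print("pair",list(ks),np.round(r[0],4),round(r[1],1))
im=ims["scene"][150:210,320:440];a=cv2.resize(im,None,fx=6,fy=6,interpolation=cv2.INTER_CUBIC)
im=ims["top"][150:215,100:220];b=cv2.resize(im,None,fx=6,fy=6,interpolation=cv2.INTER_CUBIC)
cv2.imwrite("pics/crop1.png",cv2.resize(np.vstack([a,b]),None,fx=.75,fy=.75))
E
```

```text
blue_tray_floor {'scene': 1465, 'top': 1644}
   ['scene', 'top'] [ 0.5062 -0.0111 -0.1964] 151.2
   ['scene'] [ 0.5058 -0.0116 -0.1895] 94.3
   ['top'] [ 0.5063 -0.0104 -0.1965] 50.7
yellow_tray_floor {'scene': 1968, 'top': 1705}
   ['scene', 'top'] [ 0.5189 -0.3616  2.8978] 125.1
   ['scene'] [ 0.5182 -0.3615  2.8944] 57.5
   ['top'] [ 0.5198 -0.3615  2.8999] 61.3
strip_tub_center {'scene': 367, 'top': 191}
   ['scene', 'top'] [ 0.6209 -0.164 ] 48.2
   ['scene'] [ 0.6199 -0.1644] 24.8
   ['top'] [ 0.6218 -0.1628] 14.8
sharps_pot_center {'scene': 323, 'top': 244}
   ['scene', 'top'] [0.4514 0.1633] 82.6
   ['scene'] [0.452  0.1608] 57.7
   ['top'] [0.4516 0.1644] 16.7
pad_carton_center {'scene': 666, 'top': 600}
plaster_carton_center {'scene': 411, 'top': 484}
swab_jar_center {'scene': 606, 'top': 351}
[array([ 0.432, -0.179]), array([ 0.452, -0.185])]
gel_bottle_center {'scene': 694, 'top': 296}
[array([0.642, 0.197])]
pair ['scene', 'top'] [ 0.4895  0.3494 -0.1365  0.0193] 124.1
pair ['scene'] [ 0.4904  0.3468 -0.144   0.0185] 45.1
pair ['top'] [ 0.4893  0.3504 -0.1452  0.0198] 51.1
```

View pics/crop1.png

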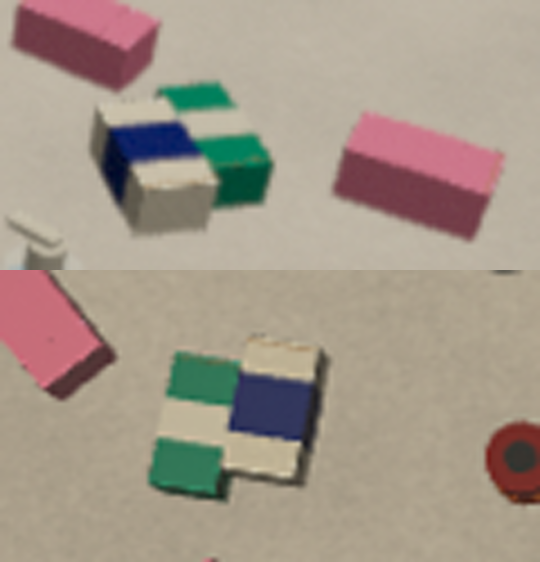

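The crop shows the white/navy carton beside the green one, with its +x end protruding about 19 mm, and the pink boxes well apart. My plan is to grip the protruding end, drag the carton sideways off the green one, then regrasp it at its centre.

```bash
cat > go.py <<'E'
from h import *
from scipy.spatial.transform import Rotation as Ro
def go(*wps):
    """wp=(x,y,z,phi_deg,grip,n): world TCP, jaw direction angle -> prints rows to type"""
    o=ctrl.get_obs();R0=Ro.from_euler("xyz",o["orientation"],degrees=True).as_matrix();p0=np.array(o["tool_pos"])
    y=R0[:,1];ph0=np.degrees(np.arctan2(y[1],y[0]));j=o["joint_pos"]
    print("t",round(float(o["clock"]),2),"pos",np.round(p0,4),"jaw",round(ph0,1),"j1,j6",j[0].round(1),j[5].round(1),"F",np.round(o["force"],1),"open",round(float(o["opening"]),4))
    for x,yy,z,ph,g,n in wps:
        f=np.radians(ph);c,s=np.cos(f),np.sin(f);Rt=np.array([[0,c,s],[0,s,-c],[-1,0,0]])
        w=Ro.from_matrix(R0.T@Rt).as_rotvec(degrees=True);d=R0.T@([x,yy,z]-p0)
        j6=j[5]-(ph-ph0)+np.degrees(np.arctan2(yy,x))-j[0]
        print(n,"x",[np.round(d,4).tolist(),np.round(w,1).tolist(),g],"|d|",round(np.linalg.norm(d),3),"j6~",round(j6))
E
python3 - <<'E'
from go import *
a=-.14;u=np.array([np.cos(a),np.sin(a)]);p=np.array([.4895,.349])+.050*u;print(p)
go((*p,.2,82,1,1),(*p,.2,-98,1,1))
E
```

```text
[0.5390108  0.34202284]
t 2.0 pos [ 0.1491 -0.6583  0.2266] jaw 102.8 j1,j6 -60.7 -16.5 F [-0.8  0.7 -0.9] open 0.0879
1 x [[0.0266, 0.8895, 0.6013], [20.8, 0.0, 0.0], 1] |d| 1.074 j6~ 97
1 x [[0.0266, 0.8895, 0.6013], [-159.2, -0.0, 0.0], 1] |d| 1.074 j6~ 277
```

Run:
```python
from go import *
go((.55,-.2,.227,95,1,1),(.539,.342,.2,82,1,1))
```

```text
t 2.0 pos [ 0.1491 -0.6583  0.2266] jaw 102.8 j1,j6 -60.7 -16.5 F [-0.8  0.7 -0.9] open 0.0879
1 x [[-0.0004, 0.3584, 0.4922], [7.8, 0.0, 0.0], 1] |d| 0.609 j6~ 32
1 x [[0.0266, 0.8894, 0.6013], [20.8, 0.0, 0.0], 1] |d| 1.074 j6~ 97
```

drive_tool --plan '[[[0,0.03,0.04],[0,0,0],1],[[0,0.06,0.08],[0,0,0],1],[[0,0.09,0.12],[0,0,0],1],[[0,0.12,0.16],[2,0,0],1],[[0,0.15,0.2],[3,0,0],1],[[0,0.18,0.24],[4,0,0],1],[[0,0.21,0.29],[5,0,0],1],[[0,0.24,0.33],[6,0,0],1],[[0,0.27,0.37],[7,0,0],1],[[0,0.3,0.41],[8,0,0],1],[[0,0.33,0.45],[8,0,0],1],[[0,0.36,0.49],[8,0,0],1],[[0,0.4,0.5],[9,0,0],1],[[0,0.44,0.51],[10,0,0],1],[[0,0.48,0.52],[11,0,0],1],[[0,0.52,0.53],[12,0,0],1],[[0,0.56,0.54],[13,0,0],1],[[0,0.6,0.55],[14,0,0],1],[[0,0.64,0.56],[15,0,0],1],[[0,0.68,0.57],[16,0,0],1]]'

```text
clock: 3.67
tool_pos: [0.5491, 0.0427, 0.2269]
orientation: [19.0, 90.0, 15.8]
force: [1.3, 0.3, 0.5]
opening: 0.0878
```

Run:
```python
from go import *
go((.539,.342,.15,82,1,1),(.539,.342,.01,82,1,1))
```

```text
t 3.67 pos [0.5491 0.0427 0.2269] jaw 86.7 j1,j6 24.8 -118.1 F [1.3 0.3 0.5] open 0.0878
1 x [[0.0769, 0.2982, -0.0272], [4.7, 0.0, -0.0], 1] |d| 0.309 j6~ -106
1 x [[0.2169, 0.2982, -0.0273], [4.7, 0.0, -0.0], 1] |d| 0.37 j6~ -106
```

Run:
```python
from go import *
print(np.round(ctrl.get_obs()["joint_pos"],1))
```

```text
[  24.8    8.8  -15.1    0.   -66.  -118.1]
```

```bash
sed -i 's/j6=j\[5\].*/j6=j[5]+(ph-ph0)-np.degrees(np.arctan2(yy,x)-np.arctan2(p0[1],p0[0]))/' go.py
```

drive_tool --plan '[[[0,0.04,-0.005],[1,0,0],1],[[0.005,0.08,-0.01],[2,0,0],1],[[0.01,0.12,-0.013],[3,0,0],1],[[0.02,0.16,-0.016],[4,0,0],1],[[0.03,0.195,-0.02],[4.7,0,0],1],[[0.04,0.23,-0.023],[4.7,0,0],1],[[0.05,0.265,-0.025],[4.7,0,0],1],[[0.06,0.285,-0.027],[4.7,0,0],1],[[0.077,0.298,-0.027],[4.7,0,0],1],[[0.1,0.298,-0.027],[4.7,0,0],1],[[0.12,0.298,-0.027],[4.7,0,0],1],[[0.13,0.298,-0.027],[4.7,0,0],1],[[0.14,0.298,-0.027],[4.7,0,0],1],[[0.14,0.298,-0.027],[4.7,0,0],1]]'

```text
clock: 4.83
tool_pos: [0.5387, 0.3408, 0.0852]
orientation: [-118.3, 89.9, -126.3]
force: [-0.4, -1.0, 0.5]
opening: 0.0878
```

Run:
```python
from go import *
go((.539,.342,.012,82,1,1))
for c,(x0,y0,x1,y1) in {"scene":(290,130,450,230),"top":(80,120,240,220)}.items():
    cv2.imwrite(f"pics/{c}1.png",cv2.resize(ctrl.snapshot(c)[y0:y1,x0:x1],None,fx=4,fy=4,interpolation=cv2.INTER_CUBIC))
cv2.imwrite("pics/a1.png",np.vstack([cv2.resize(cv2.imread(f"pics/{c}1.png"),(480,300)) for c in("scene","top")]))
```

```text
t 4.83 pos [0.5387 0.3408 0.0852] jaw 82.0 j1,j6 49.8 -147.8 F [-0.4 -1.   0.5] open 0.0878
1 x [[0.0732, 0.0013, 0.0002], [-0.0, -0.1, 0.1], 1] |d| 0.073 j6~ -148
```

View pics/a1.png

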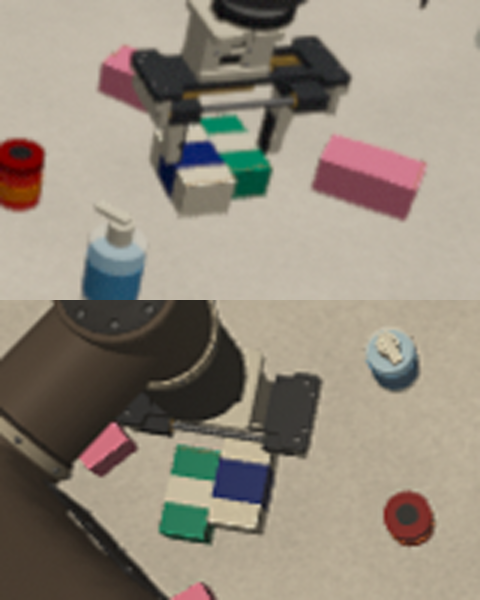

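drive_tool --plan '[[[0.02,0.001,0],[0,0,0],1],[[0.04,0.001,0],[0,0,0],1],[[0.055,0.001,0],[0,0,0],1],[[0.065,0.001,0],[0,0,0],1],[[0.072,0.001,0],[0,0,0],1],[[0.072,0.001,0],[0,0,0],1],[[0.072,0.001,0],[0,0,0],0.5],[[0.072,0.001,0],[0,0,0],0.5],[[0.072,0.001,0],[0,0,0],0.5],[[0.072,0.001,0],[0,0,0],0.5],[[0.072,0.001,0],[0,0,0],0.5],[[0.072,0.001,0],[0,0,0],0.5]]'

```text
clock: 5.93
tool_pos: [0.5401, 0.3428, 0.016]
orientation: [31.8, 89.9, 23.9]
force: [0.2, -0.4, 2.8]
opening: 0.0538
```

drive_tool --plan '[[[0,-0.006,0.003],[0,0,0],0.5],[[0,-0.014,0.006],[0,0,0],0.5],[[0,-0.022,0.009],[0,0,0],0.5],[[0,-0.03,0.012],[0,0,0],0.5],[[0,-0.038,0.012],[0,0,0],0.5],[[0,-0.046,0.012],[0,0,0],0.5],[[0,-0.054,0.012],[0,0,0],0.5],[[0,-0.06,0.012],[0,0,0],0.5],[[0,-0.06,0.012],[0,0,0],0.5],[[0,-0.06,0.012],[0,0,0],1],[[0,-0.06,0.012],[0,0,0],1],[[0,-0.06,0.012],[0,0,0],1],[[0,-0.06,0.012],[0,0,0],1],[[0,-0.06,0.012],[0,0,0],1]]'

```text
clock: 7.1
tool_pos: [0.5436, 0.282, 0.0158]
orientation: [30.8, 89.9, 22.8]
force: [0.6, 0.3, 0.2]
opening: 0.0812
```

```bash
cat > pp.py <<'E'
from go import *
def near(c,n,p): 
    L=[(np.round(d["pixel"],1),round(d["confidence"],2)) for d in ctrl.landmark_of(c,n)];return L
ims={c:ctrl.snapshot(c) for c in CAL}
go()
for c in CAL:
    for n,z in(("pad_carton_center",.022),("plaster_carton_center",.02)):
        print(c,n,[(p.tolist(),k,np.round(back(c,p,z)[:2],3).tolist()) for p,k in near(c,n,0)])
def crop(name,s,t):
    a=[cv2.resize(ims[c][b[1]:b[3],b[0]:b[2]],(480,300),interpolation=cv2.INTER_CUBIC) for c,b in(("scene",s),("top",t))]
    cv2.imwrite(name,np.vstack(a))
E
python3 - <<'E'
from pp import *
crop("pics/a2.png",(290,130,450,230),(80,120,240,220))
E
```

```text
t 7.2 pos [0.5436 0.2819 0.0158] jaw 82.0 j1,j6 45.7 -143.7 F [-0.6  0.5 -0.2] open 0.0859
scene pad_carton_center [([412.3, 186.4], 0.88, [0.545, 0.532]), ([335.5, 189.4], 0.81, [0.488, 0.286]), ([335.0, 156.7], 0.48, [0.317, 0.37])]
scene plaster_carton_center [([369.7, 183.2], 0.58, [0.489, 0.41])]
top pad_carton_center [([182.1, 180.3], 0.67, [0.493, 0.28]), ([109.3, 160.2], 0.44, [0.557, 0.527])]
top plaster_carton_center [([143.1, 184.3], 0.87, [0.477, 0.409])]
```

View pics/a2.png

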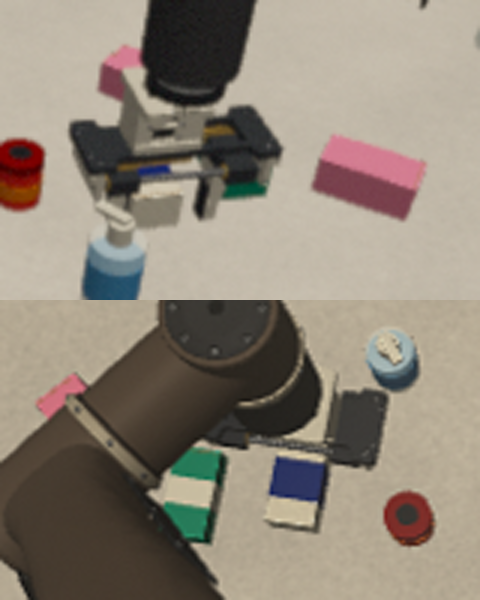

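Carton followed cleanly: the navy band is now clear of the green one, at top crop (300,480). Next I slide back along it to its centre, grip and lift.

drive_tool --plan '[[[0.002,0,-0.01],[0,0,0],1],[[0.004,0,-0.022],[0,0,0],1],[[0.005,0,-0.034],[0,0,0],1],[[0.005,0,-0.045],[0,0,0],1],[[0.005,0,-0.051],[0,0,0],1],[[0.005,0,-0.051],[0,0,0],1],[[0.005,0,-0.051],[0,0,0],0.5],[[0.005,0,-0.051],[0,0,0],0.5],[[0.005,0,-0.051],[0,0,0],0.5],[[0.005,0,-0.051],[0,0,0],0.5],[[0.005,0,-0.051],[0,0,0],0.5],[[0.005,0,-0.051],[0,0,0],0.5],[[-0.01,0,-0.051],[0,0,0],0.5],[[-0.03,0,-0.051],[0,0,0],0.5],[[-0.06,0,-0.051],[0,0,0],0.5],[[-0.09,0,-0.051],[0,0,0],0.5],[[-0.12,0,-0.051],[0,0,0],0.5],[[-0.13,0,-0.051],[0,0,0],0.5],[[-0.13,0,-0.051],[0,0,0],0.5]]'

```text
clock: 8.98
tool_pos: [0.4943, 0.29, 0.149]
orientation: [47.8, 89.6, 39.9]
force: [1.0, -0.8, -1.7]
opening: 0.0539
```

Run:
```python
from pp import *
go((.506,-.011,.1,78.8,.5,1))
crop("pics/a3.png",(270,90,430,190),(120,130,280,230))
```

```text
t 9.08 pos [0.4926 0.2885 0.1453] jaw 82.0 j1,j6 50.0 -148.0 F [-0.8 -0.3 -2. ] open 0.0538
scene pad_carton_center [([414.7, 187.5], 0.86, [0.553, 0.536]), ([298.3, 187.3], 0.73, [0.443, 0.176]), ([346.7, 150.8], 0.67, [0.294, 0.429]), ([336.0, 155.0], 0.48, [0.308, 0.379])]
scene plaster_carton_center [([366.6, 179.8], 0.82, [0.469, 0.41])]
top pad_carton_center [([170.4, 174.2], 0.77, [0.513, 0.32])]
top plaster_carton_center []
t 9.28 pos [0.4923 0.2881 0.1441] jaw 82.0 j1,j6 50.0 -148.0 F [ 0.3 -0.1 -0.8] open 0.0543
1 x [[0.0446, -0.2942, 0.0552], [3.2, -0.0, 0.1], 0.5] |d| 0.303 j6~ -120
```

View pics/a3.png

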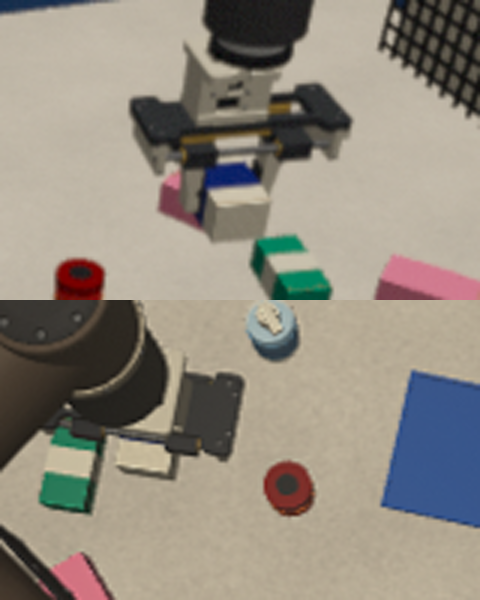

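drive_tool --plan '[[[0,-0.015,0.003],[0,0,0],0.5],[[0,-0.04,0.007],[1,0,0],0.5],[[0,-0.07,0.013],[1,0,0],0.5],[[0,-0.1,0.019],[2,0,0],0.5],[[0,-0.13,0.024],[2,0,0],0.5],[[0,-0.16,0.03],[3,0,0],0.5],[[0,-0.19,0.036],[3.2,0,0],0.5],[[0,-0.22,0.041],[3.2,0,0],0.5],[[0,-0.25,0.047],[3.2,0,0],0.5],[[0.01,-0.275,0.052],[3.2,0,0],0.5],[[0.02,-0.289,0.055],[3.2,0,0],0.5],[[0.04,-0.294,0.055],[3.2,0,0],0.5],[[0.06,-0.294,0.055],[3.2,0,0],0.5],[[0.08,-0.294,0.055],[3.2,0,0],0.5],[[0.08,-0.294,0.055],[3.2,0,0],0.5],[[0.08,-0.294,0.055],[3.2,0,0],0.5]]'

```text
clock: 10.62
tool_pos: [0.5047, -0.0115, 0.0635]
orientation: [-133.7, 89.7, -144.9]
force: [-0.1, -0.4, -0.8]
opening: 0.0535
```

Run:
```python
from go import *
go((.506,-.011,.015,78.8,.5,1))
cv2.imwrite("pics/a4.png",cv2.resize(ctrl.snapshot("scene")[130:250,150:350],(800,480),interpolation=cv2.INTER_CUBIC))
```

```text
t 10.62 pos [ 0.5047 -0.0115  0.0635] jaw 78.8 j1,j6 21.1 -122.3 F [-0.1 -0.4 -0.8] open 0.0535
1 x [[0.0485, 0.0009, 0.0013], [0.0, -0.2, 0.2], 0.5] |d| 0.049 j6~ -122
```

View pics/a4.png

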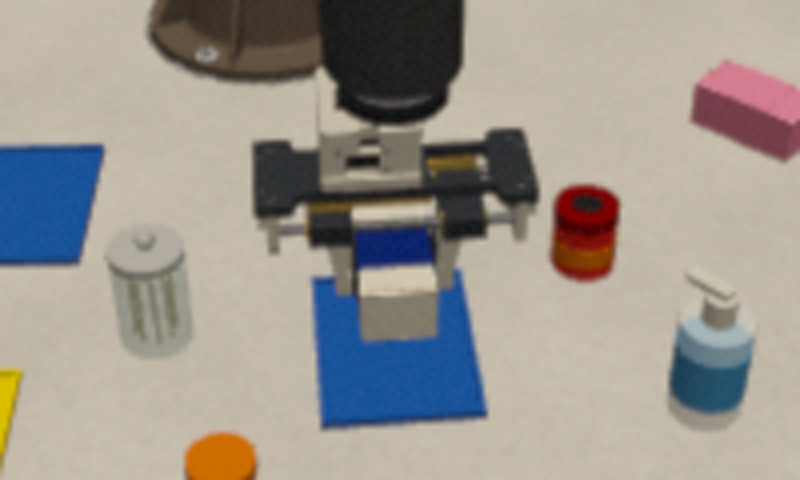

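drive_tool --plan '[[[0.015,0.001,0.001],[0,0,0],0.5],[[0.03,0.001,0.001],[0,0,0],0.5],[[0.039,0.001,0.001],[0,0,0],0.5],[[0.044,0.001,0.001],[0,0,0],0.5],[[0.047,0.001,0.001],[0,0,0],0.5],[[0.049,0.001,0.001],[0,0,0],0.5],[[0.049,0.001,0.001],[0,0,0],0.5],[[0.049,0.001,0.001],[0,0,0],0.5]]'

```text
clock: 11.33
tool_pos: [0.5073, -0.0102, 0.0161]
orientation: [-100.1, 89.9, -111.3]
force: [0.7, 0.2, -1.2]
opening: 0.0542
```

drive_tool --plan '[[[0.002,0,0],[0,0,0],0.5],[[0.002,0,0],[0,0,0],0.5],[[0.002,0,0],[0,0,0],1],[[0.002,0,0],[0,0,0],1],[[0.002,0,0],[0,0,0],1],[[0.002,0,0],[0,0,0],1],[[0.002,0,0],[0,0,0],1],[[-0.02,0,0],[0,0,0],1],[[-0.06,0,0],[0,0,0],1],[[-0.1,0,0],[0,0,0],1],[[-0.13,0,0],[0,0,0],1],[[-0.13,0.04,0],[0,0,0],1],[[-0.13,0.08,0],[0,0,0],1],[[-0.13,0.12,0],[0,0,0],1],[[-0.13,0.16,0],[0,0,0],1],[[-0.13,0.2,0],[0,0,0],1],[[-0.13,0.24,-0.02],[0,0,0],1],[[-0.13,0.28,-0.03],[0,0,0],1],[[-0.13,0.32,-0.04],[0,0,0],1]]'

```text
clock: 12.92
tool_pos: [0.5294, 0.3114, 0.1454]
orientation: [-106.1, 89.9, -117.2]
force: [0.9, -0.5, 0.3]
opening: 0.0875
```

Run:
```python
from go import *
for c in CAL: ctrl.snapshot(c)
go()
A,B=M["pad_carton_center"],M["plaster_carton_center"]
def one(n,m,z,px,a0):
    K={c:k for c in CAL if (k:=cut(c,n,px[c])) is not None}
    for cs in (list(K),)+tuple([c] for c in K):
        x,y,_=back("top",px["top"],z)
        r=min((fit(0,{c:K[c] for c in cs},[x,y,a],lambda p:[place(m,p[0],p[1],z,p[2])],[.01,.01,.2]) for a in(a0,a0+.3)),key=lambda r:r[1])
        print(n,cs,np.round(r[0],4),round(r[1],1),{c:int(K[c].sum()) for c in cs})
one("pad_carton_center",A,.026,{"scene":(248,205),"top":(269,178)},-.2)
one("plaster_carton_center",B,.02,{"scene":(369,181),"top":(142,185)},-.14)
```

```text
t 13.02 pos [0.5299 0.3149 0.145 ] jaw 79.1 j1,j6 48.9 -149.8 F [-0.7 -0.8 -0.4] open 0.0875
pad_carton_center ['scene', 'top'] [ 0.5071 -0.0102 -0.1954] 72.0 {'scene': 621, 'top': 528}
pad_carton_center ['scene'] [ 0.5066 -0.0103 -0.1976] 32.2 {'scene': 621}
pad_carton_center ['top'] [ 0.5072 -0.0096 -0.1708] 34.2 {'top': 528}
plaster_carton_center ['scene', 'top'] [ 0.4786  0.4036 -0.1387] 74.2 {'scene': 576, 'top': 566}
plaster_carton_center ['scene'] [ 0.4793  0.4024 -0.1402] 27.3 {'scene': 576}
plaster_carton_center ['top'] [ 0.4785  0.4045 -0.1278] 38.0 {'top': 566}
```

Run:
```python
from go import *
go((.4786,.4037,.145,82.1,1,1),(.4786,.4037,.010,82.1,1,1))
```

```text
t 13.22 pos [0.5299 0.3089 0.1452] jaw 78.8 j1,j6 48.5 -149.7 F [ 0.  -0.3  0.4] open 0.0875
1 x [[0.0, 0.083, -0.0686], [-3.3, -0.1, 0.2], 1] |d| 0.108 j6~ -156
1 x [[0.135, 0.0834, -0.0685], [-3.3, -0.1, 0.2], 1] |d| 0.173 j6~ -156
```

drive_tool --plan '[[[0,0.02,-0.017],[-1,0,0],1],[[0,0.045,-0.037],[-2,0,0],1],[[0,0.065,-0.055],[-3,0,0],1],[[0,0.08,-0.067],[-3.3,0,0],1],[[0,0.083,-0.069],[-3.3,0,0],1],[[0.02,0.083,-0.069],[-3.3,0,0],1],[[0.045,0.083,-0.069],[-3.3,0,0],1],[[0.075,0.083,-0.069],[-3.3,0,0],1],[[0.1,0.083,-0.069],[-3.3,0,0],1],[[0.12,0.083,-0.069],[-3.3,0,0],1],[[0.131,0.083,-0.069],[-3.3,0,0],1],[[0.135,0.083,-0.069],[-3.3,0,0],1],[[0.135,0.083,-0.069],[-3.3,0,0],1],[[0.135,0.083,-0.069],[-3.3,0,0],1]]'

```text
clock: 14.38
tool_pos: [0.4789, 0.4035, 0.0111]
orientation: [-99.8, 89.9, -107.6]
force: [-0.5, 0.5, 0.6]
opening: 0.0873
```

Run:
```python
from go import *
go((.4786,.4037,.010,82.1,1,1))
```

```text
t 14.38 pos [0.4789 0.4035 0.0111] jaw 82.1 j1,j6 58.0 -155.9 F [-0.5  0.5  0.6] open 0.0873
1 x [[0.0011, 0.0002, -0.0003], [0.0, -0.0, 0.1], 1] |d| 0.001 j6~ -156
```

drive_tool --plan '[[[0.001,0,0],[0,0,0],0.45],[[0.001,0,0],[0,0,0],0.45],[[0.001,0,0],[0,0,0],0.45],[[0.001,0,0],[0,0,0],0.45],[[0.001,0,0],[0,0,0],0.45],[[0.001,0,0],[0,0,0],0.45],[[0.001,0,0],[0,0,0],0.45],[[-0.015,0,0],[0,0,0],0.45],[[-0.04,0,0],[0,0,0],0.45],[[-0.07,0,0],[0,0,0],0.45],[[-0.1,0,0],[0,0,0],0.45],[[-0.13,0,0],[0,0,0],0.45],[[-0.15,0,0],[0,0,0],0.45],[[-0.16,0,0],[0,0,0],0.45],[[-0.16,0,0],[0,0,0],0.45]]'

```text
clock: 15.63
tool_pos: [0.4796, 0.4046, 0.1734]
orientation: [49.1, 89.9, 41.2]
force: [0.4, -0.1, -1.2]
opening: 0.0495
```

Run:
```python
from go import *
go((.507,-.010,.16,78.8,.45,1),(.507,-.010,.09,78.8,.45,1))
```

```text
t 15.63 pos [0.4796 0.4046 0.1734] jaw 82.1 j1,j6 58.0 -155.9 F [ 0.4 -0.1 -1.2] open 0.0495
1 x [[0.0128, -0.407, 0.084], [3.3, 0.1, -0.1], 0.45] |d| 0.416 j6~ -118
1 x [[0.0828, -0.4071, 0.0839], [3.3, 0.1, -0.1], 0.45] |d| 0.424 j6~ -118
```

drive_tool --plan '[[[0,-0.015,0.003],[0,0,0],0.45],[[0,-0.04,0.008],[0,0,0],0.45],[[0,-0.07,0.014],[1,0,0],0.45],[[0,-0.1,0.02],[1,0,0],0.45],[[0,-0.135,0.028],[1,0,0],0.45],[[0,-0.17,0.035],[2,0,0],0.45],[[0,-0.205,0.042],[2,0,0],0.45],[[0,-0.24,0.05],[2,0,0],0.45],[[0,-0.275,0.057],[3,0,0],0.45],[[0,-0.31,0.064],[3.3,0,0],0.45],[[0,-0.345,0.071],[3.3,0,0],0.45],[[0,-0.375,0.077],[3.3,0,0],0.45],[[0,-0.395,0.082],[3.3,0,0],0.45],[[0.01,-0.404,0.084],[3.3,0,0],0.45],[[0.03,-0.407,0.084],[3.3,0,0],0.45],[[0.055,-0.407,0.084],[3.3,0,0],0.45],[[0.075,-0.407,0.084],[3.3,0,0],0.45],[[0.083,-0.407,0.084],[3.3,0,0],0.45],[[0.083,-0.407,0.084],[3.3,0,0],0.45],[[0.083,-0.407,0.084],[3.3,0,0],0.45]]'

```text
clock: 17.3
tool_pos: [0.5067, -0.01, 0.0891]
orientation: [105.5, 90.0, 94.3]
force: [0.5, 0.4, -1.6]
opening: 0.0499
```

Run:
```python
from go import *
go((.507,-.010,.058,78.8,.45,1))
```

```text
t 17.3 pos [ 0.5067 -0.01    0.0891] jaw 78.8 j1,j6 21.1 -122.2 F [ 0.5  0.4 -1.6] open 0.0499
1 x [[0.0311, -0.0, 0.0003], [0.0, -0.0, -0.0], 0.45] |d| 0.031 j6~ -122
```

drive_tool --plan '[[[0.01,0,0],[0,0,0],0.45],[[0.02,0,0],[0,0,0],0.45],[[0.026,0,0],[0,0,0],0.45],[[0.029,0,0],[0,0,0],0.45],[[0.031,0,0],[0,0,0],0.45],[[0.032,0,0],[0,0,0],0.45],[[0.032,0,0],[0,0,0],0.45],[[0.032,0,0],[0,0,0],0.45]]'

```text
clock: 17.97
tool_pos: [0.5063, -0.0101, 0.0582]
orientation: [149.9, 90.0, 138.7]
force: [-6.4, 2.0, 12.0]
opening: 0.0494
```

drive_tool --plan '[[[-0.001,0,0],[0,0,0],0.45],[[-0.001,0,0],[0,0,0],1],[[-0.001,0,0],[0,0,0],1],[[-0.001,0,0],[0,0,0],1],[[-0.001,0,0],[0,0,0],1],[[-0.001,0,0],[0,0,0],1],[[-0.02,0,0],[0,0,0],1],[[-0.05,0,0],[0,0,0],1],[[-0.09,0,0],[0,0,0],1],[[-0.12,0,0],[0,0,0],1],[[-0.13,-0.03,0.02],[0,0,0],1],[[-0.13,-0.06,0.05],[0,0,0],1],[[-0.13,-0.09,0.08],[0,0,0],1],[[-0.13,-0.12,0.11],[0,0,0],1],[[-0.13,-0.13,0.14],[0,0,0],1],[[-0.13,-0.13,0.14],[0,0,0],1],[[-0.13,-0.13,0.14],[0,0,0],1]]'

```text
clock: 19.38
tool_pos: [0.6191, -0.166, 0.1864]
orientation: [-177.1, 89.8, 171.6]
force: [-0.9, -0.3, 0.0]
opening: 0.0876
```

```bash
cat > one.py <<'E'
from go import *
def one(n,z,px,a0=None):
    m=M[n];K={c:k for c in CAL if c in px and (k:=cut(c,n,px[c])) is not None}
    for cs in (list(K),)+tuple([c] for c in K):
        x,y,_=back(cs[0],px[cs[0]],z)
        if a0 is None: r=fit(0,{c:K[c] for c in cs},[x,y],lambda p:[place(m,p[0],p[1],z,0)],[.01,.01])
        else: r=min((fit(0,{c:K[c] for c in cs},[x,y,a],lambda p:[place(m,p[0],p[1],z,p[2])],[.01,.01,.2]) for a in(a0,a0+.3)),key=lambda r:r[1])
        print(n,cs,np.round(r[0],4),round(r[1],1),{c:int(K[c].sum()) for c in cs})
E
python3 - <<'E'
from one import *
im={c:ctrl.snapshot(c) for c in CAL}
go((.621,-.164,.16,78.8,1,1),(.621,-.164,.02,78.8,1,1))
one("plaster_carton_center",.068,{"scene":proj("scene",(.507,-.01,.068))[0],"top":proj("top",(.507,-.01,.068))[0]},-.2)
one("strip_tub_center",.023,{"scene":(205,250),"top":(317,142)})
cv2.imwrite("pics/a5.png",cv2.resize(im["scene"][130:280,150:350],(800,600),interpolation=cv2.INTER_CUBIC))
E
```

```text
t 19.48 pos [ 0.618  -0.1646  0.1874] jaw 78.8 j1,j6 2.5 -103.7 F [-1.3  0.2  0.2] open 0.0871
1 x [[0.0274, 0.0012, 0.0029], [0.0, -0.1, -0.0], 1] |d| 0.028 j6~ -104
1 x [[0.1674, 0.0011, 0.0031], [0.0, -0.1, -0.0], 1] |d| 0.167 j6~ -104
plaster_carton_center ['scene'] [ 0.5049 -0.0108 -0.2001] 29.2 {'scene': 580}
plaster_carton_center ['scene'] [ 0.5049 -0.0108 -0.2001] 29.2 {'scene': 580}
strip_tub_center ['scene'] [ 0.621  -0.1646] 28.1 {'scene': 400}
strip_tub_center ['scene'] [ 0.621  -0.1646] 28.1 {'scene': 400}
```

View pics/a5.png

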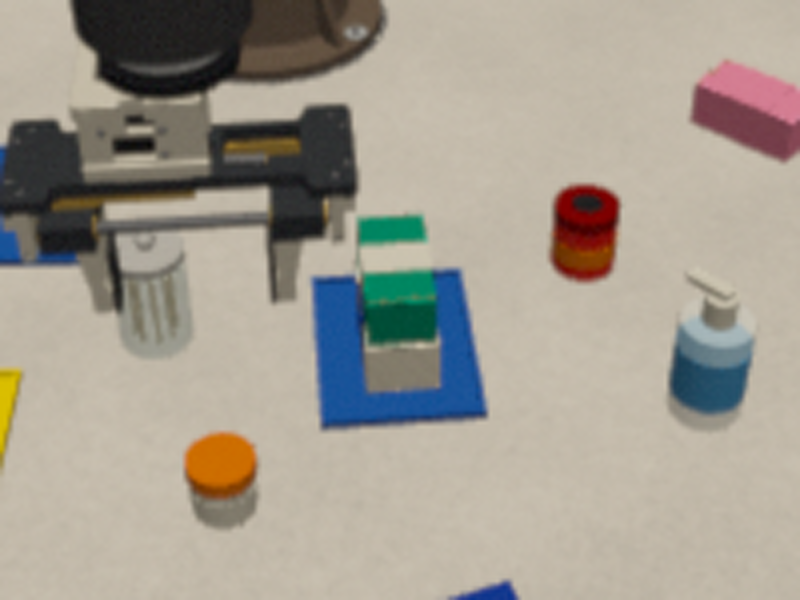

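Green carton sits squarely on the pile, about 2 mm off the white carton's centre. Tub next.

drive_tool --plan '[[[0.02,0.001,0.003],[0,0,0],1],[[0.05,0.001,0.003],[0,0,0],1],[[0.085,0.001,0.003],[0,0,0],1],[[0.115,0.001,0.003],[0,0,0],1],[[0.14,0.001,0.003],[0,0,0],1],[[0.155,0.001,0.003],[0,0,0],1],[[0.163,0.001,0.003],[0,0,0],1],[[0.167,0.001,0.003],[0,0,0],1],[[0.167,0.001,0.003],[0,0,0],1],[[0.167,0.001,0.003],[0,0,0],0.4],[[0.167,0.001,0.003],[0,0,0],0.4],[[0.167,0.001,0.003],[0,0,0],0.4],[[0.167,0.001,0.003],[0,0,0],0.4],[[0.167,0.001,0.003],[0,0,0],0.4],[[0.167,0.001,0.003],[0,0,0],0.4],[[0.167,0.001,0.003],[0,0,0],0.4]]'

```text
clock: 21.02
tool_pos: [0.6215, -0.1634, 0.0219]
orientation: [46.8, 90.0, 35.7]
force: [-0.2, 0.5, 1.3]
opening: 0.0473
```

drive_tool --plan '[[[-0.015,0,0],[0,0,0],0.4],[[-0.045,0,0],[0,0,0],0.4],[[-0.08,0,0],[0,0,0],0.4],[[-0.115,0,0],[0,0,0],0.4],[[-0.14,0,0],[0,0,0],0.4],[[-0.15,0.01,-0.012],[0,0,0],0.4],[[-0.15,0.03,-0.034],[0,0,0],0.4],[[-0.15,0.05,-0.056],[0,0,0],0.4],[[-0.15,0.07,-0.078],[0,0,0],0.4],[[-0.15,0.09,-0.1],[0,0,0],0.4],[[-0.15,0.11,-0.122],[0,0,0],0.4],[[-0.15,0.122,-0.136],[0,0,0],0.4],[[-0.145,0.127,-0.142],[0,0,0],0.4],[[-0.13,0.128,-0.143],[0,0,0],0.4],[[-0.115,0.128,-0.143],[0,0,0],0.4],[[-0.105,0.128,-0.143],[0,0,0],0.4],[[-0.1,0.128,-0.143],[0,0,0],0.4],[[-0.1,0.128,-0.143],[0,0,0],0.4]]'

```text
clock: 22.52
tool_pos: [0.5052, -0.0109, 0.1206]
orientation: [-156.5, 89.9, -167.6]
force: [0.1, 0.9, -0.3]
opening: 0.0469
```

Run:
```python
from one import *
im=ctrl.snapshot("scene")
go((.506,-.0105,.109,78.8,.4,1))
cv2.imwrite("pics/a6.png",cv2.resize(im[130:250,150:350],(800,480),interpolation=cv2.INTER_CUBIC))
```

```text
t 22.57 pos [ 0.5057 -0.0108  0.1214] jaw 78.9 j1,j6 21.1 -122.2 F [ 0.7  0.1 -0.8] open 0.0471
1 x [[0.0124, 0.0004, 0.0003], [0.1, -0.0, 0.0], 0.4] |d| 0.012 j6~ -122
```

View pics/a6.png

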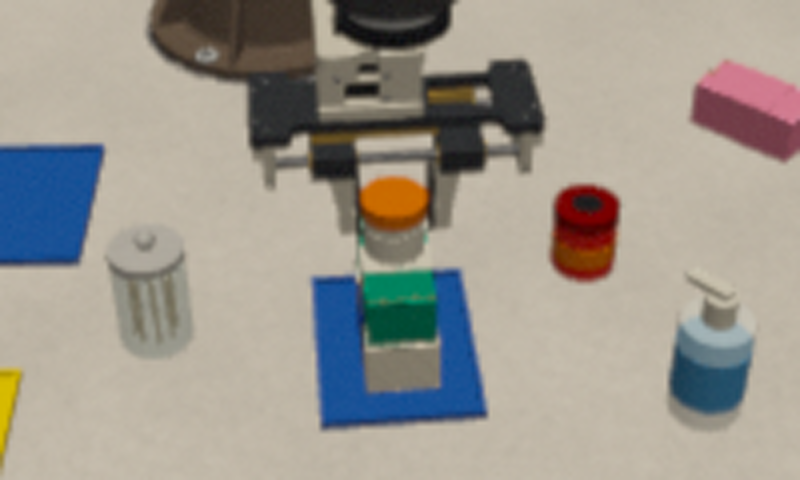

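drive_tool --plan '[[[0.004,0,0],[0,0,0],0.4],[[0.008,0,0],[0,0,0],0.4],[[0.01,0,0],[0,0,0],0.4],[[0.011,0,0],[0,0,0],0.4],[[0.012,0,0],[0,0,0],0.4],[[0.012,0,0],[0,0,0],0.4],[[0.012,0,0],[0,0,0],0.4]]'

```text
clock: 23.15
tool_pos: [0.5057, -0.0109, 0.1098]
orientation: [-128.8, 90.0, -139.8]
force: [-2.1, -0.4, 3.7]
opening: 0.0471
```

drive_tool --plan '[[[-0.001,0,0],[0,0,0],0.6],[[-0.001,0,0],[0,0,0],1],[[-0.001,0,0],[0,0,0],1],[[-0.001,0,0],[0,0,0],1],[[-0.001,0,0],[0,0,0],1],[[-0.001,0,0],[0,0,0],1],[[-0.015,0,0],[0,0,0],1],[[-0.04,0,0],[0,0,0],1],[[-0.07,0,0],[0,0,0],1],[[-0.09,0,0],[0,0,0],1],[[-0.1,0.03,-0.016],[0,0,0],1],[[-0.1,0.06,-0.033],[0,0,0],1],[[-0.1,0.09,-0.05],[0,0,0],1],[[-0.1,0.12,-0.066],[0,0,0],1],[[-0.1,0.145,-0.08],[0,0,0],1],[[-0.1,0.16,-0.087],[0,0,0],1],[[-0.1,0.16,-0.087],[0,0,0],1],[[-0.1,0.16,-0.087],[0,0,0],1]]'

```text
clock: 24.65
tool_pos: [0.4508, 0.1636, 0.2097]
orientation: [-127.4, 90.0, -138.4]
force: [0.0, 0.4, -0.2]
opening: 0.0875
```

Run:
```python
from one import *
im={c:ctrl.snapshot(c) for c in CAL}
go((.452,.163,.2,78.8,1,1),(.452,.163,.012,78.8,1,1))
P={c:proj(c,(.506,-.0105,.111))[0] for c in CAL}
one("strip_tub_center",.111,P)
one("plaster_carton_center",.068,{c:proj(c,(.507,-.01,.068))[0] for c in CAL},-.2)
one("sharps_pot_center",.03,{"scene":(297,188),"top":(216,192)})
cv2.imwrite("pics/a7.png",cv2.resize(im["scene"][130:250,150:350],(800,480),interpolation=cv2.INTER_CUBIC))
```

```text
t 24.75 pos [0.4511 0.1625 0.2097] jaw 78.9 j1,j6 43.4 -144.5 F [ 0.3 -1.   0.2] open 0.0875
1 x [[0.0097, 0.0007, 0.0008], [0.1, -0.0, 0.0], 1] |d| 0.01 j6~ -145
1 x [[0.1977, 0.0008, 0.0009], [0.1, -0.0, 0.0], 1] |d| 0.198 j6~ -145
strip_tub_center ['scene', 'top'] [ 0.5062 -0.0102] 56.2 {'scene': 310, 'top': 201}
strip_tub_center ['scene'] [ 0.5078 -0.0115] 33.2 {'scene': 310}
strip_tub_center ['top'] [ 0.5062 -0.0098] 19.5 {'top': 201}
plaster_carton_center ['scene', 'top'] [ 0.5054 -0.0092 -0.197 ] 512.6 {'scene': 354, 'top': 294}
plaster_carton_center ['scene'] [ 0.5086 -0.0104 -0.1933] 264.7 {'scene': 354}
plaster_carton_center ['top'] [ 0.5047 -0.0083 -0.1881] 239.0 {'top': 294}
sharps_pot_center ['scene', 'top'] [0.45   0.1633] 164.3 {'scene': 311, 'top': 162}
sharps_pot_center ['scene'] [0.4507 0.1629] 68.7 {'scene': 311}
sharps_pot_center ['top'] [0.4467 0.1646] 93.8 {'top': 162}
```

View pics/a7.png

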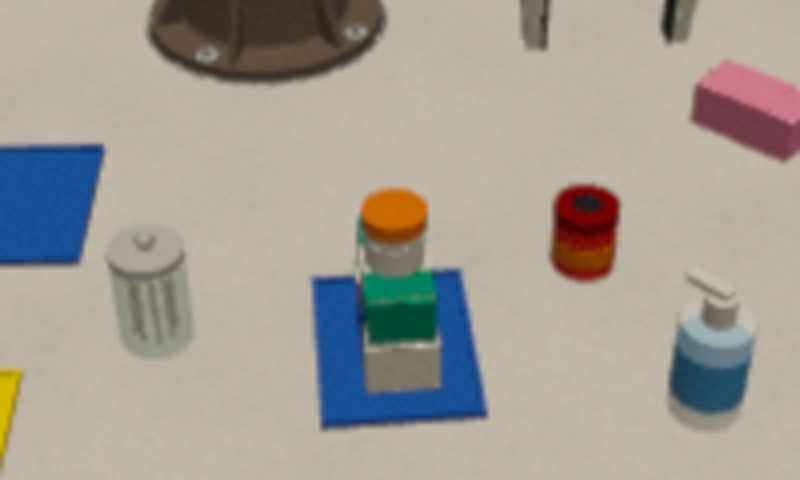

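Pile complete: the tub stands upright on it, at crop (394,230). Next is the pot. I descend, grip its body and lift.

drive_tool --plan '[[[0.02,0.001,0.001],[0,0,0],1],[[0.055,0.001,0.001],[0,0,0],1],[[0.09,0.001,0.001],[0,0,0],1],[[0.125,0.001,0.001],[0,0,0],1],[[0.155,0.001,0.001],[0,0,0],1],[[0.18,0.001,0.001],[0,0,0],1],[[0.191,0.001,0.001],[0,0,0],1],[[0.196,0.001,0.001],[0,0,0],1],[[0.197,0.001,0.001],[0,0,0],1],[[0.197,0.001,0.001],[0,0,0],0.45],[[0.197,0.001,0.001],[0,0,0],0.45],[[0.197,0.001,0.001],[0,0,0],0.45],[[0.197,0.001,0.001],[0,0,0],0.45],[[0.197,0.001,0.001],[0,0,0],0.45],[[0.197,0.001,0.001],[0,0,0],0.45],[[0.197,0.001,0.001],[0,0,0],0.45],[[0.18,0.001,0.001],[0,0,0],0.45],[[0.15,0.001,0.001],[0,0,0],0.45],[[0.12,0.001,0.001],[0,0,0],0.45]]'

```text
clock: 26.63
tool_pos: [0.4515, 0.1622, 0.0899]
orientation: [-127.8, 89.8, -138.9]
force: [0.9, 1.4, -0.7]
opening: 0.0521
```

Run:
```python
from one import *
im=ctrl.snapshot("scene")
go((.62,-.011,.24,78.8,.45,1),(.519,-.3615,.22,78.8,.45,1),(.519,-.3615,.05,78.8,.45,1))
cv2.imwrite("pics/a8.png",cv2.resize(im[90:240,200:400],(800,600),interpolation=cv2.INTER_CUBIC))
```

```text
t 26.68 pos [0.4547 0.1644 0.0961] jaw 78.9 j1,j6 43.3 -144.5 F [2.2 0.5 6.4] open 0.052
1 x [[-0.1436, -0.1399, 0.1965], [0.1, 0.3, -0.2], 0.45] |d| 0.281 j6~ -124
1 x [[-0.125, -0.5034, 0.1645], [0.1, 0.3, -0.2], 0.45] |d| 0.544 j6~ -90
1 x [[0.045, -0.504, 0.1638], [0.1, 0.3, -0.2], 0.45] |d| 0.532 j6~ -90
```

View pics/a8.png

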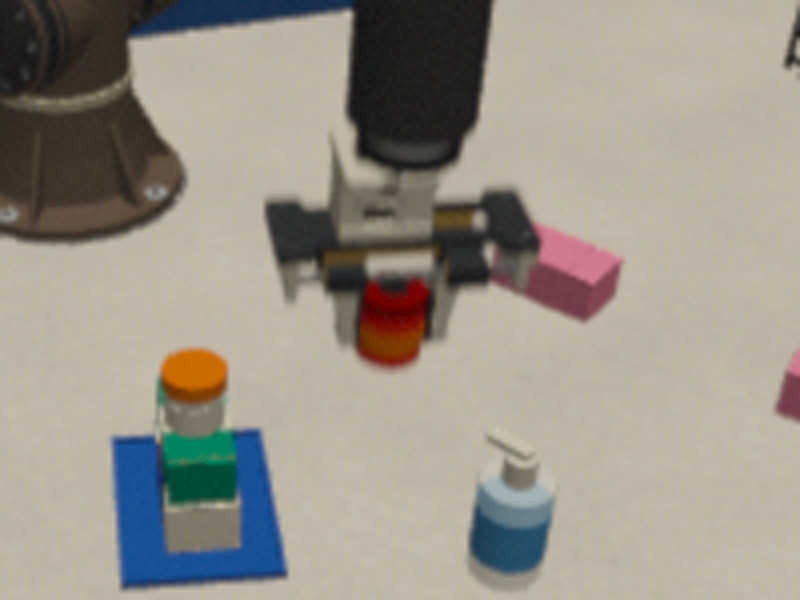

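drive_tool --plan '[[[-0.03,0,0],[0,0,0],0.45],[[-0.065,0,0],[0,0,0],0.45],[[-0.1,0,0],[0,0,0],0.45],[[-0.13,0,0],[0,0,0],0.45],[[-0.145,-0.01,0.004],[0,0,0],0.45],[[-0.145,-0.035,0.012],[0,0,0],0.45],[[-0.145,-0.07,0.024],[0,0,0],0.45],[[-0.145,-0.105,0.036],[0,0,0],0.45],[[-0.145,-0.14,0.047],[0,0,0],0.45],[[-0.145,-0.175,0.058],[0,0,0],0.45],[[-0.145,-0.21,0.07],[0,0,0],0.45],[[-0.145,-0.245,0.081],[0,0,0],0.45],[[-0.145,-0.28,0.092],[0,0,0],0.45],[[-0.145,-0.315,0.103],[0,0,0],0.45],[[-0.145,-0.35,0.115],[0,0,0],0.45],[[-0.145,-0.385,0.126],[0,0,0],0.45],[[-0.145,-0.42,0.137],[0,0,0],0.45],[[-0.145,-0.455,0.149],[0,0,0],0.45],[[-0.145,-0.485,0.158],[0,0,0],0.45],[[-0.145,-0.504,0.164],[0,0,0],0.45]]'

```text
clock: 28.35
tool_pos: [0.5179, -0.3649, 0.2389]
orientation: [47.6, 89.7, 36.4]
force: [1.3, 0.7, -0.4]
opening: 0.0521
```

Run:
```python
from one import *
go((.519,-.3615,.05,78.8,.45,1),(.519,-.3615,.0165,78.8,.45,1))
```

```text
t 28.35 pos [ 0.5179 -0.3649  0.2389] jaw 78.8 j1,j6 -17.7 -83.4 F [ 1.3  0.7 -0.4] open 0.0521
1 x [[0.1889, 0.0029, -0.0001], [0.0, 0.2, -0.2], 0.45] |d| 0.189 j6~ -84
1 x [[0.2224, 0.0028, -0.0002], [0.0, 0.2, -0.2], 0.45] |d| 0.222 j6~ -84
```

drive_tool --plan '[[[0.02,0.002,0],[0,0,0],0.45],[[0.05,0.003,0],[0,0,0],0.45],[[0.085,0.003,0],[0,0,0],0.45],[[0.12,0.003,0],[0,0,0],0.45],[[0.15,0.003,0],[0,0,0],0.45],[[0.175,0.003,0],[0,0,0],0.45],[[0.195,0.003,0],[0,0,0],0.45],[[0.207,0.003,0],[0,0,0],0.45],[[0.214,0.003,0],[0,0,0],0.45],[[0.218,0.003,0],[0,0,0],0.45],[[0.22,0.003,0],[0,0,0],0.45],[[0.221,0.003,0],[0,0,0],0.45],[[0.222,0.003,0],[0,0,0],0.45],[[0.222,0.003,0],[0,0,0],0.45],[[0.222,0.003,0],[0,0,0],0.45]]'

```text
clock: 29.6
tool_pos: [0.5197, -0.3615, 0.0178]
orientation: [35.4, 89.7, 24.3]
force: [0.7, 0.3, -0.9]
opening: 0.0521
```

drive_tool --plan '[[[0.001,0,0],[0,0,0],0.45],[[0.002,0,0],[0,0,0],0.45],[[0.002,0,0],[0,0,0],0.45],[[0.002,0,0],[0,0,0],0.45]]'

```text
clock: 29.93
tool_pos: [0.5203, -0.3617, 0.0173]
orientation: [24.6, 89.6, 13.5]
force: [-2.0, 2.7, 8.5]
opening: 0.0526
```

drive_tool --plan '[[[-0.001,0,0],[0,0,0],0.7],[[-0.001,0,0],[0,0,0],1],[[-0.001,0,0],[0,0,0],1],[[-0.001,0,0],[0,0,0],1],[[-0.001,0,0],[0,0,0],1],[[-0.001,0,0],[0,0,0],1],[[-0.015,0,0],[0,0,0],1],[[-0.04,0,0],[0,0,0],1],[[-0.08,0,0],[0,0,0],1],[[-0.12,0,0],[0,0,0],1],[[-0.16,0,0],[0,0,0],1],[[-0.2,-0.02,0],[0,0,0],1],[[-0.2,-0.06,-0.02],[0,0,0],1],[[-0.2,-0.1,-0.04],[0,0,0],1],[[-0.2,-0.14,-0.06],[0,0,0],1],[[-0.2,-0.18,-0.08],[0,0,0],1],[[-0.2,-0.2,-0.09],[0,0,0],1],[[-0.2,-0.2,-0.09],[0,0,0],1],[[-0.2,-0.2,-0.09],[0,0,0],1]]'

```text
clock: 31.52
tool_pos: [0.3903, -0.5423, 0.2156]
orientation: [31.3, 89.6, 20.0]
force: [-0.1, 1.1, 0.6]
opening: 0.0879
```

Run:
```python
from one import *
im={c:ctrl.snapshot(c) for c in CAL}
go()
pj=lambda p:{c:proj(c,p)[0] for c in CAL}
one("sharps_pot_center",.034,pj((.519,-.3615,.034)))
one("strip_tub_center",.111,pj((.506,-.0105,.111)))
a=cv2.resize(im["scene"][150:290,60:360],(780,364),interpolation=cv2.INTER_CUBIC);b=cv2.resize(im["top"][120:215,190:450],(640,234),interpolation=cv2.INTER_CUBIC)
cv2.imwrite("pics/a9.png",np.vstack([a,cv2.copyMakeBorder(b,0,0,0,140,0)]))
```

```text
t 31.62 pos [ 0.3921 -0.5407  0.2159] jaw 78.8 j1,j6 -37.5 -63.5 F [ 0.4  0.1 -0.3] open 0.0877
sharps_pot_center ['scene', 'top'] [ 0.5203 -0.3607] 59.2 {'scene': 526, 'top': 297}
sharps_pot_center ['scene'] [ 0.52   -0.3612] 30.7 {'scene': 526}
sharps_pot_center ['top'] [ 0.5205 -0.359 ] 22.4 {'top': 297}
strip_tub_center ['scene', 'top'] [ 0.5038 -0.0104] 35.2 {'scene': 330, 'top': 228}
strip_tub_center ['scene'] [ 0.5033 -0.0104] 18.4 {'scene': 330}
strip_tub_center ['top'] [ 0.5044 -0.0103] 15.6 {'top': 228}
```

View pics/a9.png

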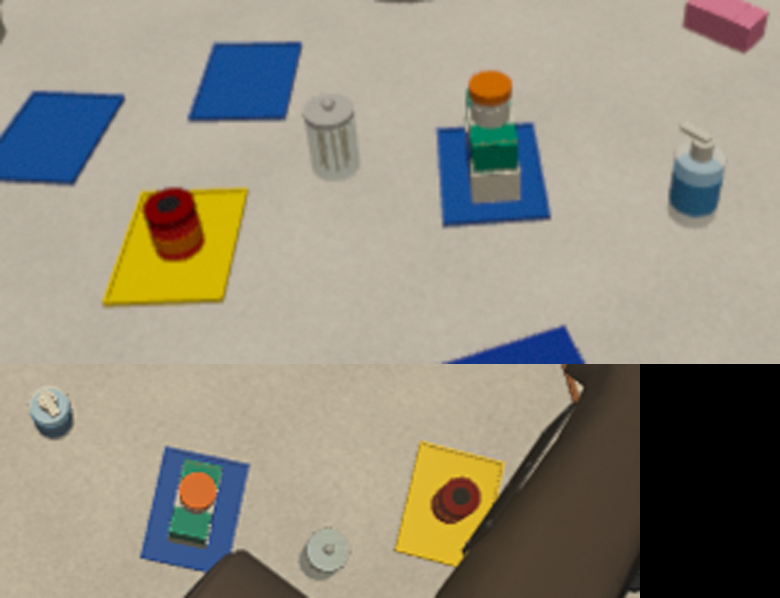

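The final picture shows the pile upright on the blue tray, at crop (490,140). The pot is centred on the yellow tray at (175,225), and the jar and bottle haven't moved. I'm handing in.

```bash
python3 -c "
from plant import ctrl
print(ctrl.close_job())"
```

```text
the job is handed in; nothing more can be done
None
```

The pile is built on the leftmost blue tray, the red pot stands in the yellow tray, and the job was handed in at about 32 s of the 128 s allowed. No verdict is reported back, so the figures below are my own camera measurements.

I dragged the white/navy carton off the green one by its protruding end, then gripped it at its centre and set it in the tray. The green carton, tub and pot followed, each in one pick.

| Thing | Measured offset | Limit |
|---|---|---|
| White carton from blue tray centre | about 1.5 mm, yaw within 0.03 rad | 15 mm, 0.2 rad |
| Green carton on white carton | about 2 mm, yaw within 0.03 rad | 12 mm, 0.2 rad |
| Tub on green carton | 1–2 mm | 12 mm |
| Red pot from yellow tray centre | about 2 mm | 20 mm |

- **Bystanders:** in the last picture everything stood upright and the swab jar and gel bottle looked unmoved. I judged that by eye and did not measure their positions again.
- **Disagreement:** after the tub was placed, the green carton's fit error rose sharply because the tub hides part of it. I relied on the earlier clear fit for that offset, which used the scene camera only. The two cameras otherwise agreed to within about 2–3 mm wherever the view was clear.

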